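# Gauge an anchor pin and fit it to the rodent station

### The arm

A 7-joint arm with a two-finger parallel gripper is mounted at the origin on the work surface. World frame = base frame: x ahead of the robot, y to its left, z up, the work surface at z = 0. Lengths are in m, angles in rad, forces in N, time in s.
With the tool pointing down it reaches from about 0.4 to 0.925 m from the base axis. Payload 4.1 kg.
Tool frame: the origin (TCP) lies between the finger pads; the fingertips stand 11 mm ahead of it and the grasp point (between the pads) lies 8 mm behind it; z points along the fingers, y is the line along which they close (so a half turn about z gives the same grasp; the last joint's range is limited). The gripper opens to 85 mm and grips with 20 to 120 N. Pads are 22 mm wide; open, the fingers measure 114 mm over their backs; the gripper's body (76 mm by 85 mm) begins 54 mm behind the grasp point. The pads swing forward as they close: fully open they stand 13 mm farther back than shut.
Start: joints at [-1.336, 0.398, 0.045, 1.537, -0.019, 1.207, -0.051], TCP at [0.213, 0.614, 0.21] pointing down, gripper open.
Joint ranges: [-2.82, 2.82], [-0.49, 2.23], [-1.37, 1.46], [0, 2.46], [-1.36, 4.5], [0.23, 2], [-2.94, 2.94]. Speed limits (rad/s): [2.57, 2.57, 3.14, 3.14, 3.14, 3.14, 3.14].

### API

Orientations are given as a unit quaternion [x, y, z, w].
In Python, from bench import robot gives the robot as it stands. The module is installed in compiled form; this text tells all that it offers.
- The arm moves only by the tool send_rows, never from a script. Its argument "moves" is a list of rows, each a list of 7 numbers: the turn, a rotation vector about the tool's x, y, z in degrees, then the shift along the tool's x, y, z in cm, then the opening, from -1 (shut) to 1 (fully open). A call has exactly 5 rows; each row shifts and turns the commanded pose from where the row before left it, along the tool's axes as they then stand; what a row does not reach is not made up. A row lasts 1/10 s, in which the tool goes at most 50 mm and 8.59 degrees, less where a joint would pass 70% of its speed; a pose out of reach is approached as far as the arm can. A call is refused whole if a number of a shift passes 5 or a number of a turn 8.59, either way. A call with a gripper value outside its range is refused whole. The fingers move at their own pace and stop on an object; the grip force is fixed at half the most. Time passes only in rows, so rows that do not move let the fingers close, or fill a call up. It gives the time, the measured TCP pose, the force, the opening and the grip force at its end, in the units of the state.
- robot.observe(): the state, without advancing time (a new reading comes with each control period).
- robot.camera(name): name is "side" or "top" or "wrist"; returns a dict with "frame" (480x640x3 uint8, blue, green, red), "fovy" (degrees; the focal length in pixels is half the picture's height over the tangent of half this angle, whatever the lens; pixels are square), "cx", "cy" (the principal point, pixels), "eye" and "orientation" of the camera in the world; the wrist camera has in their place "tool_from_camera" (4x4, takes a point from camera to tool coordinates, whose origin is the TCP and whose axes are the flange's). Camera axes: x right, y up, looking along -z (the intrinsics and any distortion apply to the point x, -y, -z); pixel columns grow to the right and rows downward; lengths in m; the calibration is good to about 2 mm. The wrist camera is an equidistant fisheye: a pixel r from the principal point sees the ray r / f radians off the axis. A picture is of the moment at which its call begins: read the wrist's pose just before it. There is no depth.
- robot.finish_job(): hands the job in; it is judged then, once.
The state is a dict: "t": time; "joint_pos": joint angles; "joint_velocities": joint speeds; "tau": joint torques, N m; "eef_pos": TCP position; "eef_rot": TCP orientation; "wrist_force": force on the tool from outside, world axes, zero at the start; "moment": the same for the moment, N m; "width": finger opening in m; "grasp_force": force on a finger pad.
Only numpy, scipy, OpenCV 4.12 (cv2) and the standard library are available. Lean on these libraries where they do the work, as an engineer would, in place of code of your own. Each camera call takes 0.05 s, during which the arm holds its last target. There are 200 camera calls.

### The job

Take the square-headed anchor pin from the wooden rest, lower it upright in front of the lead-in of the bench gap gauge and push it gently through the go gap, then on against the narrower no-go gap, which must stop it: press lightly there (about 10 N, never more than 30 N on the gauge) for a good second. Then lift the checked pin out and stand it fully down in the anchor hole of the black rodent station, let go, and leave the other pins and everything else where they are.

Things in the scene. Friction and masses are not known exactly. Their poses are not given: they have to be found in the camera images.
- pin: the pin to check: plain steel anchor pin standing upright in one of the three holes of the rest. Round shank 20 mm in diameter, 75 mm long, 3 mm chamfer at the foot; on top a square block head 24 x 24 mm, 30 mm tall, sides along its x and y; 105 mm tall in all, 0.18 to 0.35 kg. Origin: centre of its foot, 10 mm above the table at the start; z up. Grip it by the head (centre 90 mm above the foot).
- gauge: rigid bench gap gauge, fixed: base plate 160 x 84 x 10 mm (x = -70 to +90 mm, no floor beyond x = 6 mm) with jaws on it, open above, tops 52 mm above the table. Parts are pushed upright along its +x on the line y = 0, foot 14 to 25 mm above the table: lead-in, go gap, open chamber, no-go gap. Over 30 N between pin and gauge bruises. Origin: on the table; z up.
- lead_in (a point): on the gauge's plate (10 mm above the table) at gauge x = -60 mm, y = 0: where to lower the pin, in front of the lead-in jaws, which narrow from about 55 mm wide at x = -51 mm to the go gap. Axes as the gauge's.
- go_gap (a point): middle of the go gap, level with the jaw tops (52 mm above the table), at gauge x = -10 mm. The gap is 22.5 mm wide (y = -11.25 to +11.25 mm) from gauge x = -25 to +5 mm. Axes as the gauge's.
- nogo_zone (a point): a fixed mark at gauge x = 39 mm, 52 mm above the table, amid the range of the no-go jaws. Their gap is 17 mm wide; they are clamped at an unmeasured setting, front faces between gauge x = 27 and 51 mm, so they stop the pin's axis between x = 22 and 46 mm: find it by feel. A chamber 64 mm wide lies before them. A proper test presses with 6 to 15 N for a second. Axes as the gauge's.
- rest: wooden pin rest, fixed: block 60 x 184 x 40 mm with three round holes 24 mm wide and 30 mm deep in a row along its y (at y = -60, 0, +60 mm), each holding one pin; hole floor 10 mm above the table. Origin: centre of underside.
- station: black rodent station, fixed: a low closed box 166 x 122 x 60 mm, whose near side carries a square lug 50 x 50 mm and 45 mm tall with an upright anchor hole 25 mm in diameter and 37 mm deep (floor 8 mm above the table), rim chamfered 2 mm. Origin: on the table under the hole's axis; the box lies at its x = 23 to 189 mm; z up.
- socket (a point): centre of the mouth of the station's anchor hole, 45 mm above the table; z up.
- pin_knob: round-headed spare pin: same steel shank, 20 mm diameter and 75 mm long, topped by a flat disc head 26 mm in diameter and 10 mm thick; stands in the pin rest. Origin: centre of its foot; z up the pin. Leave alone.
- pin_tee: T-headed spare pin: same 20 mm shank, topped by a cross bar 52 mm long and 14 mm thick along its x (89 mm tall in all); stands in the pin rest. Origin: centre of its foot; z up the pin. Leave alone.
- torch: pocket torch, black with an aluminium head, 115 mm long, 33 mm thick, lying along its x. Origin: under its middle. Leave alone.
- trap: wooden mousetrap, 100 x 48 x 10 mm, long along x, lying flat. Origin: centre of underside. Leave alone.
- can: food can, 74 mm diameter, 110 mm tall. Origin: centre of underside. Leave alone.
- driver: screwdriver lying along its x. Leave alone.
- tub: white open food tub, 130 x 170 x 70 mm. Origin: centre of underside. Leave alone.
- carton: cardboard carton, 100 x 120 x 80 mm. Origin: centre of underside. Leave alone.

How it is judged:
By the outcome, as a careful person would: the job done as asked, in the order asked, and still so for the second after the job is handed in, with the robot touching nothing.
It also fails if it takes over 67 s, if anything falls off the work surface, if the arm or the gripper's body presses on something with over 40 N, if the wrist force passes 120 N, or if a joint passes its speed limit or range.

## Working session

There is one attempt and no reset: what is moved stays moved. The work goes in short steps, Python scripts to look and compute and a tool call to move; the robot and the scene stay as the last step left them, time stands still between calls to the robot, and variables do not carry over. Pictures are saved under pics/ and viewed, at most 10 in all, crops included, and the job is handed in when it is done.

Besides the shell and the picture viewer there is one more tool, called after "Request:" as name(argument=value, ...) on one line, values as JSON. send_rows: Moves the arm, as the interface text tells. Its arguments: {"type":"object","properties":{"moves":{"type":"array"}},"required":["moves"]}

```bash
mkdir -p pics; python3 - <<'E'
from bench import robot
import cv2
s=robot.observe();print({k:s[k] for k in('t','eef_pos','eef_rot','wrist_force','width')})
for n in('top','side'):
    c=robot.camera(n);cv2.imwrite(f'pics/{n}0.png',c['frame']);print(n,{k:v for k,v in c.items() if k!='frame'})
s=robot.observe();c=robot.camera('wrist');cv2.imwrite('pics/w0.png',c['frame']);print({k:v for k,v in c.items() if k!='frame'})
E
```

```text
{'t': 0.0, 'eef_pos': array([0.21270178, 0.61349436, 0.20903381]), 'eef_rot': array([ 1.66057068e-01,  9.86115649e-01, -9.83085655e-04, -1.02774590e-04]), 'wrist_force': array([0.16486813, 0.47531608, 0.15825825]), 'width': 0.08560438925636532}
top {'fovy': 55.191758871249704, 'cx': 320.3846431119569, 'cy': 236.8999656639964, 'eye': array([ 0.31083318, -0.003429  ,  1.25694972]), 'orientation': array([ 0.071931  , -0.06598702, -0.70252825,  0.70492958])}
side {'fovy': 57.07291407057, 'cx': 324.8073304116342, 'cy': 237.74591489308585, 'eye': array([-0.16917323, -0.67338935,  0.65118693]), 'orientation': array([ 0.44691058, -0.19945898, -0.3556604 ,  0.79623661])}
{'fovy': 65.70646984690485, 'cx': 322.40983852440496, 'cy': 242.27493628403047, 'tool_from_camera': array([[-5.64590355e-04,  9.50558958e-01,  3.10543633e-01,
         7.92753165e-02],
       [ 9.99999841e-01,  5.37030344e-04,  1.74246887e-04,
         3.18597112e-04],
       [-1.13941478e-06,  3.10543682e-01, -9.50559110e-01,
        -1.63008171e-01],
       [ 0.00000000e+00,  0.00000000e+00,  0.00000000e+00,
         1.00000000e+00]])}
```

View pics/top0.png

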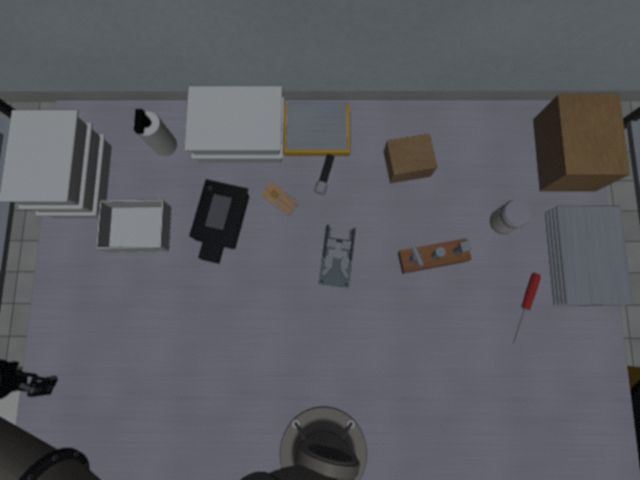

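View pics/side0.png

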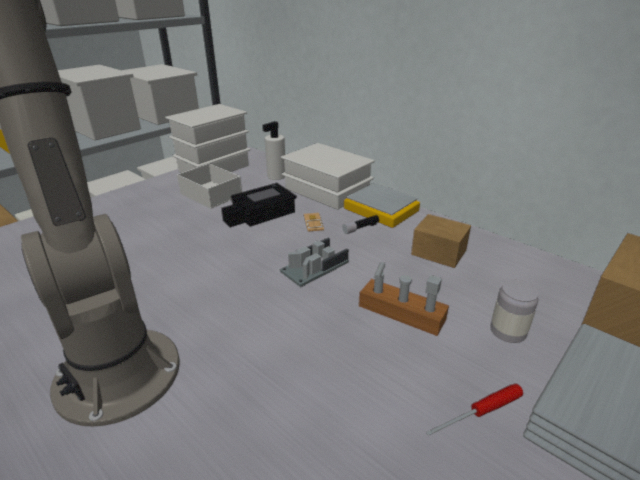

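The top view has the rest at (435,255) with the square pin at the right end (462,246). The gauge is at (338,257) and the black station at (218,220), its lug at (211,248). The side view confirms the order tee, knob, square block from left to right. Next I'll zoom in on both views.

```bash
python3 - <<'E'
import cv2,numpy as np
a=cv2.imread('pics/top0.png')
A=cv2.resize(a[215:300,310:480],None,fx=4.6,fy=4.6,interpolation=cv2.INTER_CUBIC)
B=cv2.resize(a[170:275,180:260],None,fx=1.8,fy=1.8,interpolation=cv2.INTER_CUBIC)
out=np.zeros((A.shape[0]+B.shape[0],A.shape[1],3),np.uint8);out[:A.shape[0]]=A;out[A.shape[0]:,:B.shape[1]]=B*1
s=cv2.imread('pics/side0.png')[225:300,265:365];S=cv2.resize(s,None,fx=2.5,fy=2.5)
out[A.shape[0]:A.shape[0]+188,200:450]=S[:188]
cv2.imwrite('pics/z0.png',out[:600])
E
```

```text
(no output)
```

View pics/z0.png

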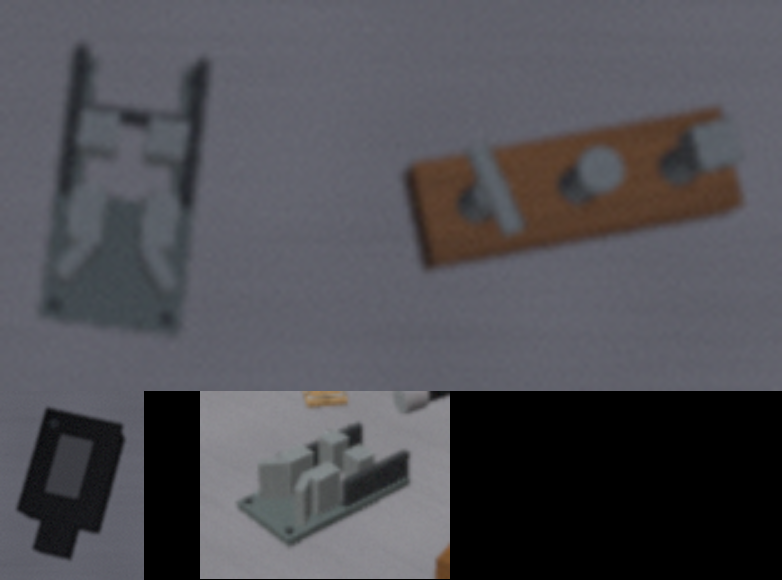

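```bash
cat > h.py <<'E'
import numpy as np,cv2
from scipy.spatial.transform import Rotation as R
from bench import robot
def F(c): return 240/np.tan(np.radians(c['fovy']/2))
def pose(s): return R.from_quat(s['eef_rot']),np.array(s['eef_pos'])
def frame(c,s):  # camera->world rotation, eye
    if 'eye' in c: return R.from_quat(c['orientation']).as_matrix(),np.array(c['eye'])
    r,p=pose(s);T=c['tool_from_camera'];return r.as_matrix()@T[:3,:3],r.apply(T[:3,3])+p
def ray(c,s,uv):
    M,e=frame(c,s);x=(uv[0]-c['cx'])/F(c);y=(uv[1]-c['cy'])/F(c)
    if 'eye' in c: d=np.array([x,-y,-1])
    else:
        t=np.hypot(x,y)+1e-12;d=np.array([x/t*np.sin(t),-y/t*np.sin(t),-np.cos(t)])
    return e,M@d
def plane(c,s,uv,z):
    e,d=ray(c,s,uv);return e+d*(z-e[2])/d[2]
def snap(n='wrist'):
    s=robot.observe();return s,robot.camera(n)
def rectify(c,s,cen,z,half,ppm,yaw=0):
    """fisheye -> ortho picture of plane z; returns img; pixel (i,j)-> world cen+Rz(yaw)[(j-h)/ppm,(h-i)/ppm]"""
    n=int(2*half*ppm);j,i=np.meshgrid(np.arange(n),np.arange(n));a=(j-n/2)/ppm;b=(n/2-i)/ppm
    P=np.stack([cen[0]+a*np.cos(yaw)-b*np.sin(yaw),cen[1]+a*np.sin(yaw)+b*np.cos(yaw),0*a+z],-1)
    M,e=frame(c,s);q=(P-e)@M;t=np.arctan2(np.hypot(q[...,0],q[...,1]),-q[...,2]);h=np.hypot(q[...,0],q[...,1])+1e-12
    return cv2.remap(c['frame'],(c['cx']+F(c)*t*q[...,0]/h).astype(np.float32),(c['cy']-F(c)*t*q[...,1]/h).astype(np.float32),1)
def go(target,yaw=None,s=None):
    """tool-axis shift in cm to target from current pose; yaw = desired direction of tool x in world (deg)"""
    s=s or robot.observe();r,p=pose(s);x=r.as_matrix()
    print('t %.2f'%s['t'],'pos',p.round(4),'toolx yaw %.2f'%np.degrees(np.arctan2(x[1,0],x[0,0])),'tooly yaw %.2f'%np.degrees(np.arctan2(x[1,1],x[0,1])),'zaxis',x[:,2].round(4),'F',np.round(s['wrist_force'],1),'w %.4f g %.1f'%(s['width'],s['grasp_force']))
    if target is not None: print('shift cm',(r.inv().apply(np.array(target)-p)*100).round(2))
E
python3 - <<'E'
from h import *
s,c=snap('top')
z=lambda u,v:(310+u/4.6,215+v/4.6)
for n,uv,h in [('pinhead',z(717,144),.115),('knob',z(600,170),.095),('tee',z(497,190),.099),('restTL',z(415,162),.04),('restTR',z(720,110),.04),('restBR',z(742,205),.04),('restBL',z(430,268),.04),
 ('gBL',z(40,316),.01),('gBR',z(176,334),.01),('gTL',z(82,45),.05),('gTR',z(208,62),.05),('lugL',(180+38/1.8,170+(548-391)/1.8),.045),('lugR',(180+72/1.8,170+(558-391)/1.8),.045),('boxBL',(180+18/1.8,170+(511-391)/1.8),.06),('boxBR',(180+95/1.8,170+(531-391)/1.8),.06)]:
    print(n,plane(c,s,uv,h).round(4))
go(None)
E
```

```text
pinhead [ 0.5136 -0.3598  0.115 ]
knob [ 0.5023 -0.3004  0.095 ]
tee [ 0.4903 -0.2419  0.099 ]
restTL [ 0.5158 -0.207   0.04  ]
restTR [ 0.5471 -0.3862  0.04  ]
restBR [ 0.491  -0.3957  0.04  ]
restBL [ 0.4537 -0.2138  0.04  ]
gBL [0.4281 0.0117 0.01  ]
gBR [ 0.4178 -0.0685  0.01  ]
gTL [ 0.583  -0.0126  0.05  ]
gTR [ 0.573  -0.0863  0.05  ]
lugL [0.4944 0.3259 0.045 ]
lugR [0.4796 0.2746 0.045 ]
boxBL [0.5474 0.3545 0.06  ]
boxBR [0.5177 0.2392 0.06  ]
t 0.20 pos [0.2128 0.6138 0.2095] toolx yaw 160.88 tooly yaw 70.88 zaxis [-3.0e-04 -1.1e-03 -1.0e+00] F [ 0.3  0.2 -0.2] w 0.0852 g 0.0
```

Request:
send_rows(moves=[[0,0,0,-3.85,-1.95,0,1],[0,0,0,-3.85,-1.95,0,1],[0,0,0,-3.85,-1.95,0,1],[0,0,0,-3.85,-1.95,0,1],[0,0,0,-3.85,-1.95,0,1]])

```text
t: 0.7
eef_pos: [0.3639, 0.4575, 0.2101]
eef_rot: [0.166, 0.986, 0.0, 0.0]
wrist_force: [-0.5, 1.0, -0.1]
width: 0.0853
grasp_force: 0.0
```

Request:
send_rows(moves=[[0,0,0,-3.85,-1.95,0,1],[0,0,0,-3.85,-1.95,0,1],[0,0,0,-3.85,-1.95,0,1],[0,0,0,-3.85,-1.95,0,1],[0,0,0,-3.85,-1.95,0,1]])

```text
t: 1.2
eef_pos: [0.5137, 0.3024, 0.2101]
eef_rot: [0.166, 0.986, 0.0, -0.0]
wrist_force: [0.7, 1.0, 0.1]
width: 0.0856
grasp_force: 0.0
```

Request:
send_rows(moves=[[0,0,8.5,0,0,0,1],[0,0,8.5,0,0,0,1],[0,0,8.5,0,0,0,1],[0,0,8.5,0,0,0,1],[0,0,8.5,0,0,0,1]])

```text
t: 1.7
eef_pos: [0.5127, 0.3037, 0.2099]
eef_rot: [0.515, 0.857, -0.0, -0.0]
wrist_force: [-0.1, -0.1, 0.0]
width: 0.0853
grasp_force: 0.0
```

Request:
send_rows(moves=[[0,0,8.5,0,0,0,1],[0,0,8.5,0,0,0,1],[0,0,0,0,0,0,1],[0,0,0,0,0,0,1],[0,0,0,0,0,0,1]])

```text
t: 2.2
eef_pos: [0.5127, 0.3038, 0.21]
eef_rot: [0.633, 0.774, -0.0, -0.0]
wrist_force: [-0.8, 0.2, 0.3]
width: 0.0855
grasp_force: 0.0
```

```bash
python3 - <<'E'
from h import *
s,c=snap();cv2.imwrite('pics/w1.png',c['frame']);import pickle;pickle.dump((s,c),open('w1.pkl','wb'))
go([0.497,-0.03,0.21])
E
```

```text
t 2.25 pos [0.5128 0.3038 0.2101] toolx yaw 101.47 tooly yaw 11.47 zaxis [-1.e-04  2.e-04 -1.e+00] F [-0.1 -0.  -0.1] w 0.0856 g 0.0
shift cm [-32.4   -8.19   0.  ]
```

View pics/w1.png

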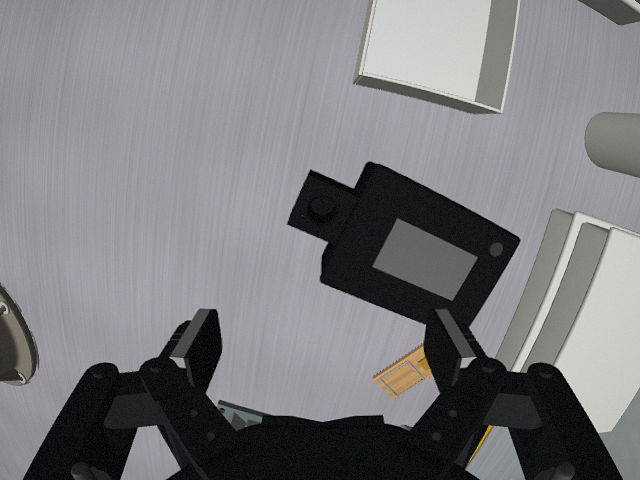

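The hole mouth is at (322,208) and the lug's outer corners are at (310,170) and (288,224). I'll measure the station while moving on to the gauge and then the rest.

```bash
python3 - <<'E'
from h import *
import pickle
s,c=pickle.load(open('w1.pkl','rb'))
h=plane(c,s,(322,208),.045);print('hole rough',h)
im=rectify(c,s,h,.045,.045,8000);np.save('r1.npy',im)
g=im.max(2);print(g.min(),np.percentile(g,[5,25,50,75]))
cv2.imwrite('pics/r1.png',cv2.resize(np.clip(im.astype(int)*4,0,255).astype(np.uint8),(400,400)))
go([0.497,-0.03,0.21],s=s)
E
```

```text
hole rough [0.51174675 0.30893616 0.045     ]
0 [ 13.  23.  27. 163.]
t 2.20 pos [0.5127 0.3038 0.21  ] toolx yaw 101.50 tooly yaw 11.50 zaxis [-2.e-04  0.e+00 -1.e+00] F [-0.8  0.2  0.3] w 0.0855 g 0.0
shift cm [-32.4  -8.2   0. ]
```

View pics/r1.png

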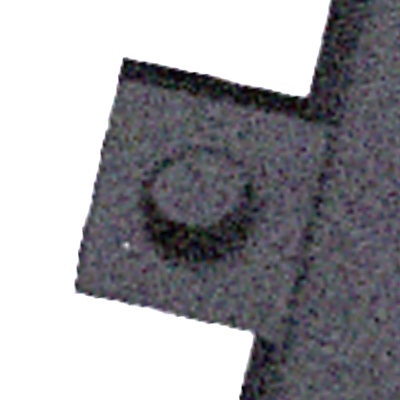

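Request:
send_rows(moves=[[0,0,0,-3.2,-0.8,0,1],[0,0,0,-3.2,-0.8,0,1],[0,0,0,-3.2,-0.8,0,1],[0,0,0,-3.2,-0.8,0,1],[0,0,0,-3.2,-0.8,0,1]])

```text
t: 2.75
eef_pos: [0.5051, 0.1377, 0.2103]
eef_rot: [0.633, 0.774, 0.0, 0.0]
wrist_force: [-0.0, 0.3, -0.3]
width: 0.0855
grasp_force: 0.0
```

Request:
send_rows(moves=[[0,0,0,-3.2,-0.8,0,1],[0,0,0,-3.2,-0.8,0,1],[0,0,0,-3.2,-0.8,0,1],[0,0,0,0,0,0,1],[0,0,0,0,0,0,1]])

```text
t: 3.25
eef_pos: [0.5006, 0.0397, 0.2103]
eef_rot: [0.634, 0.773, 0.001, -0.0]
wrist_force: [1.5, 0.6, 0.1]
width: 0.0854
grasp_force: 0.0
```

```bash
python3 - <<'E'
from h import *
s,c=snap();cv2.imwrite('pics/w2.png',c['frame']);import pickle;pickle.dump((s,c),open('w2.pkl','wb'))
go([0.513,-0.28,0.21])
E
```

```text
t 3.30 pos [0.5007 0.0409 0.2102] toolx yaw 101.43 tooly yaw 11.43 zaxis [ 3.e-04  1.e-03 -1.e+00] F [-0.6  0.1  1. ] w 0.0855 g 0.0
shift cm [-3.17e+01 -5.15e+00 -1.00e-02]
```

View pics/w2.png

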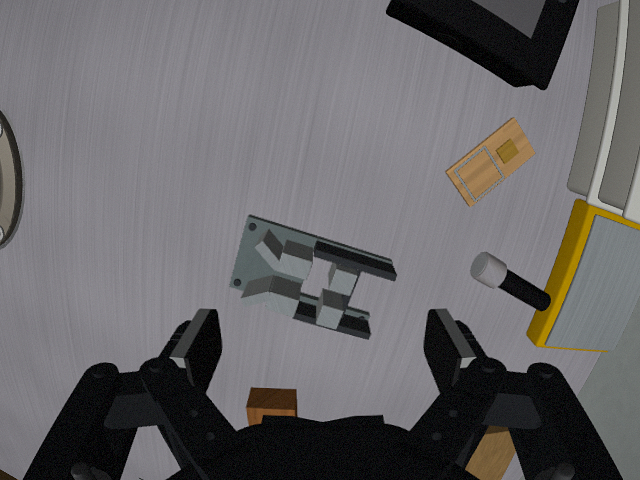

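The rectified station picture puts the hole at about (203,206), so the hole is near world (0.512, 0.308) with a yaw of about -11°. In w2 the gauge's lead-in end is on the left, with plate corners at (249,215) and (230,288), and the no-go jaws are near (335,290).

```bash
python3 - <<'E'
from h import *
import pickle
s,c=pickle.load(open('w2.pkl','rb'))
a=plane(c,s,(249,215),.01);b=plane(c,s,(230,288),.01);print(a,b)
d=a-b;print('len',np.hypot(d[0],d[1]),'yaw',np.degrees(np.arctan2(d[1],d[0]))-90)
yaw=np.arctan2(d[1],d[0])-np.pi/2
org=(a+b)/2+.07*np.array([np.cos(yaw),np.sin(yaw),0]);print('org',org,yaw)
ims=[rectify(c,s,org+.01*np.array([np.cos(yaw),np.sin(yaw),0]),z,.1,4000,yaw)[200:600] for z in(.01,.052)]
im=np.vstack(ims);im=np.clip(im.astype(int)*2,0,255).astype(np.uint8)
cv2.imwrite('pics/r2.png',cv2.resize(im,(600,600)));print(im.shape)
E
```

```text
[0.42977099 0.01590919 0.01      ] [ 0.41945063 -0.06990481  0.01      ]
len 0.08643235825074726 yaw -6.857699829963707
org [ 0.49411002 -0.03535608  0.01      ] -0.11968944114632207
(800, 800, 3)
```

View pics/r2.png

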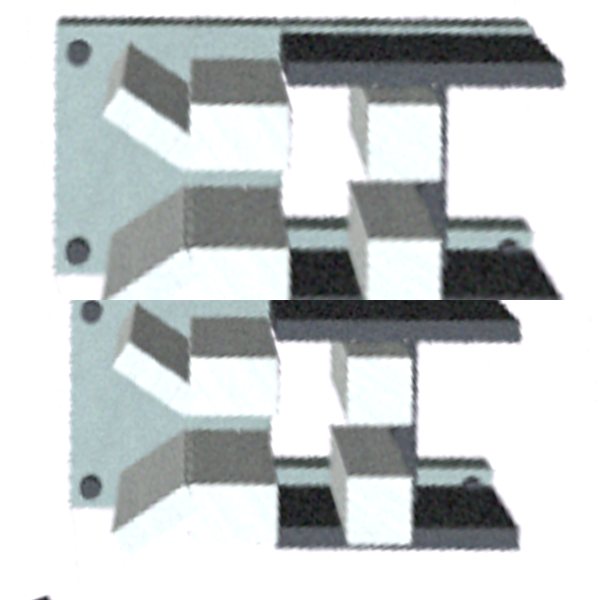

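Request:
send_rows(moves=[[0,0,0,-4.5,-0.8,0,1],[0,0,0,-4.5,-0.8,0,1],[0,0,0,-4.5,-0.8,0,1],[0,0,0,-4.5,-0.8,0,1],[0,0,0,-4.5,-0.8,0,1]])

```text
t: 3.8
eef_pos: [0.5067, -0.1879, 0.21]
eef_rot: [0.632, 0.775, 0.001, -0.0]
wrist_force: [0.6, 0.2, 0.7]
width: 0.0854
grasp_force: 0.0
```

Request:
send_rows(moves=[[0,0,0,-4.5,-0.6,0,1],[0,0,0,-4.5,-0.6,0,1],[0,0,0,0,0,0,1],[0,0,0,0,0,0,1],[0,0,0,0,0,0,1]])

```text
t: 4.3
eef_pos: [0.5128, -0.2764, 0.2096]
eef_rot: [0.632, 0.775, 0.001, -0.001]
wrist_force: [0.5, -0.0, -1.1]
width: 0.0853
grasp_force: 0.0
```

```bash
python3 - <<'E'
from h import *
s,c=snap();cv2.imwrite('pics/w3.png',c['frame']);import pickle;pickle.dump((s,c),open('w3.pkl','wb'))
go([0.513,-0.36,0.21])
E
```

```text
t 4.35 pos [ 0.5128 -0.2762  0.2097] toolx yaw 101.61 tooly yaw 11.61 zaxis [-2.0e-04  1.6e-03 -1.0e+00] F [0.2 0.1 0.5] w 0.0856 g 0.0
shift cm [-8.21 -1.66 -0.05]
```

View pics/w3.png

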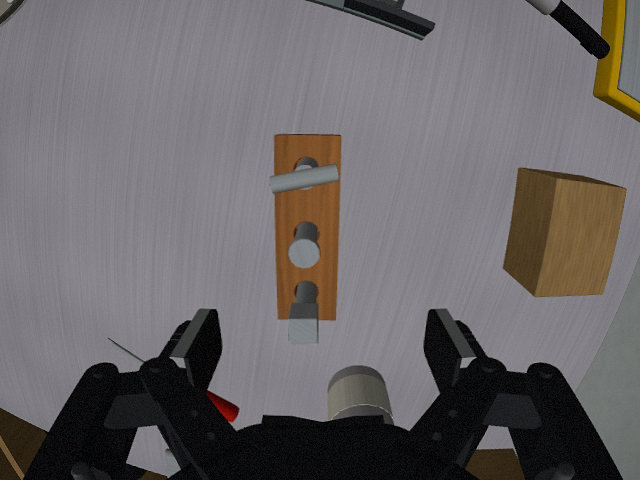

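White faces are the jaw tops. In the z=52 mm view the gap spans y=+11.7..-11 mm, so the gauge origin is about (0.492,-0.035) with a yaw of about -7.2°. In w3 the square pin's top face spans about (289,320)-(318,343) at the bottom end of the rest, with the knob at (304,252) and the tee at (305,178).

```bash
python3 - <<'E'
from h import *
import pickle
s,c=pickle.load(open('w3.pkl','rb'))
rc=[plane(c,s,p,.04)[:2] for p in((275,135),(341,135),(337,320),(278,319))];print(np.round(rc,4))
top=plane(c,s,(303.7,332),.115);print('head',top)
sh=plane(c,s,(303.8,252),.095);print('knob',sh)
l=np.mean(rc[:2],0);r=np.mean(rc[2:],0);d=(l-r)/np.linalg.norm(l-r);print('rest len',np.linalg.norm(l-r),'ctr',(l+r)/2,'hole-60',(l+r)/2-.06*d,'yaw ydir',np.degrees(np.arctan2(d[1],d[0])))
im=rectify(c,s,top,.115,.03,10000,np.radians(11.6))
im=np.clip(im.astype(int)*2,0,255).astype(np.uint8)
# bright top face
hsv=cv2.cvtColor(im,cv2.COLOR_BGR2GRAY);m=((hsv>np.percentile(hsv,50))).astype(np.uint8)
g=rectify(c,s,top,.115,.03,10000,np.radians(11.6))
print(cv2.resize(cv2.cvtColor(g,cv2.COLOR_BGR2GRAY),(30,30),interpolation=cv2.INTER_AREA)[::1])
go([*top[:2],.21],s=s)
E
```

```text
[[ 0.4577 -0.2146]
 [ 0.5151 -0.2033]
 [ 0.5505 -0.3835]
 [ 0.4908 -0.3948]]
head [ 0.51454529 -0.35823535  0.115     ]
knob [ 0.50255605 -0.29770886  0.095     ]
rest len 0.1833883203035901 ctr [ 0.50352349 -0.29907613] hole-60 [ 0.51472382 -0.35802147] yaw ydir 100.7586340610943
[[133 133 135 135 125  83  79  82  89  87  86  90  86  78  70  62  57  55
   53  51  82  94  90  85  86  85  82  92 131 135]
 [132 134 134 137 122  84  80  82  89  85  78  76  74  71  66  60  58  55
   57  56  75  94  90  84  86  86  81  90 132 133]
 [133 133 135 136 120  84  80  83  84  86  71  65  64  63  64  64  65  64
   65  64  65  94  89  84  86  87  82  91 133 134]
 [133 133 137 135 119  82  80  82  84  85  69  65  65  64  64  65  65  64
   65  65  64  93  89  84  85  86  82  94 135 133]
 [132 134 135 136 123  84  81  82  82  83  68  66  65  64  63  64  66  66
   66  63  64  93  89  83  84  85  81  95 134 132]
 [132 134 137 136 121  85  80  82  85  80  67  65  65  64  63  66  65  66
   66  65  65  93  88  83  85  84  80  93 133 133]
 [132 135 136 135 120  84  82  84  84  77  67  66  65  64  66  64  6
[... 2400 characters left out ...]
38 136 136 135 137 137 137 136]
 [131 135 132 133 132 135 135 132 137 133 135 135 135 134 135 133 134 134
  136 134 134 136 136 136 134 136 135 137 138 136]
 [131 134 132 132 133 134 134 133 135 132 135 135 135 136 135 134 132 134
  135 134 133 136 135 135 133 136 137 139 137 137]
 [131 134 130 131 133 134 133 135 135 132 134 134 134 135 136 133 133 135
  135 133 133 135 135 136 133 136 137 138 136 137]
 [132 132 131 133 134 133 133 135 133 132 135 133 133 136 133 133 131 133
  133 133 132 135 134 135 134 135 135 136 136 136]]
t 4.30 pos [ 0.5128 -0.2764  0.2096] toolx yaw 101.59 tooly yaw 11.59 zaxis [-4.0e-04  1.6e-03 -1.0e+00] F [ 0.5 -0.  -1.1] w 0.0853 g 0.0
shift cm [-8.05 -1.47 -0.06]
```

Request:
send_rows(moves=[[0,0,-0.4,-2.7,-0.5,0,1],[0,0,-0.4,-2.7,-0.5,0,1],[0,0,0,-2.65,-0.5,0,1],[0,0,0,0,0,3,1],[0,0,0,0,0,3,1]])

```text
t: 4.85
eef_pos: [0.515, -0.3602, 0.1502]
eef_rot: [0.627, 0.779, 0.001, 0.001]
wrist_force: [0.3, 0.6, -0.2]
width: 0.0852
grasp_force: 0.0
```

```bash
python3 - <<'E'
from h import *
s,c=snap();go([.5146,-.3581,.092])
g=c['frame'];import pickle;pickle.dump((s,c),open('w4.pkl','wb'))
top=np.array([.5146,-.3581,.115]);im=rectify(c,s,top,.115,.05,6000,np.radians(11))
cv2.imwrite('pics/r4.png',cv2.resize(im,(400,400)))
E
```

```text
t 4.90 pos [ 0.512  -0.3566  0.1441] toolx yaw 102.34 tooly yaw 12.34 zaxis [-0.0065  0.0053 -1.    ] F [-1.4  2.3 -3.9] w 0.0854 g 0.0
shift cm [-0.24  0.25  5.21]
```

View pics/r4.png

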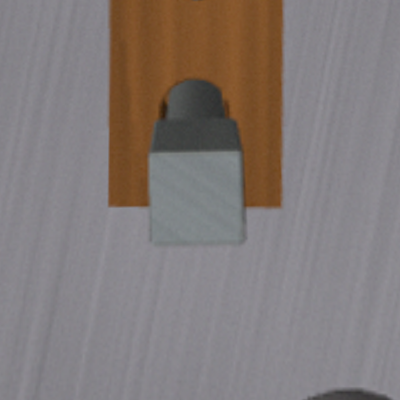

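The head's top face spans (150..245, 151..243) with its centre at (197,197), within 1 mm of my estimate. Now I'll descend and grip.

Request:
send_rows(moves=[[0,0,1.2,0,0,0,1],[0,0,0,0,0,1.0,1],[0,0,0,0,0,1.5,1],[0,0,0,0,0,1.3,1],[0,0,0,0,0,1.0,1]])

```text
t: 5.4
eef_pos: [0.5133, -0.3602, 0.1008]
eef_rot: [0.636, 0.772, 0.0, -0.0]
wrist_force: [-0.3, -0.1, 0.2]
width: 0.0851
grasp_force: 0.0
```

```bash
python3 - <<'E'
from h import *
go([.5145,-.3578,.092])
E
```

```text
t 5.40 pos [ 0.5133 -0.3602  0.1008] toolx yaw 101.00 tooly yaw 11.00 zaxis [-6.e-04  8.e-04 -1.e+00] F [-0.3 -0.1  0.2] w 0.0851 g 0.0
shift cm [0.21 0.16 0.88]
```

Request:
send_rows(moves=[[0,0,0,0.2,0.15,0.5,1],[0,0,0,0,0,0.4,1],[0,0,0,0,0,0,1],[0,0,0,0,0,0,-1],[0,0,0,0,0,0,-1]])

```text
t: 5.9
eef_pos: [0.5149, -0.3588, 0.0936]
eef_rot: [0.636, 0.771, 0.0, 0.001]
wrist_force: [0.2, 0.1, 0.4]
width: 0.0587
grasp_force: 0.0
```

Request:
send_rows(moves=[[0,0,0,0,0,0,-1],[0,0,0,0,0,0,-1],[0,0,0,0,0,0,-1],[0,0,0,0,0,0,-1],[0,0,0,0,0,0,-1]])

```text
t: 6.4
eef_pos: [0.5156, -0.3598, 0.095]
eef_rot: [0.636, 0.771, 0.0, 0.002]
wrist_force: [-0.8, 0.3, 5.9]
width: 0.0001
grasp_force: 3.3
```

```bash
python3 - <<'E'
from h import *
go([.5145,-.3578,.092])
E
```

```text
t 6.40 pos [ 0.5156 -0.3598  0.095 ] toolx yaw 100.96 tooly yaw 10.96 zaxis [ 0.0029 -0.0019 -1.    ] F [-0.8  0.3  5.9] w 0.0001 g 3.3
shift cm [ 0.22 -0.07  0.3 ]
```

```bash
python3 - <<'E'
from h import *
s,c=snap();f=c['frame'][200:480,100:540]
s2,c2=snap('side');g=c2['frame'][220:350,330:470]
s3,c3=snap('top');
out=np.zeros((600,800,3),np.uint8);out[:280,:440]=f;out[280:580,:323]=cv2.resize(g,(323,300),interpolation=cv2.INTER_CUBIC);out[280:580,340:740]=cv2.resize(c3['frame'][220:295,390:490],(400,300),interpolation=cv2.INTER_CUBIC)
cv2.imwrite('pics/m1.png',out);import pickle;pickle.dump((s,c),open('w5.pkl','wb'))
E
```

```text
(no output)
```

View pics/m1.png

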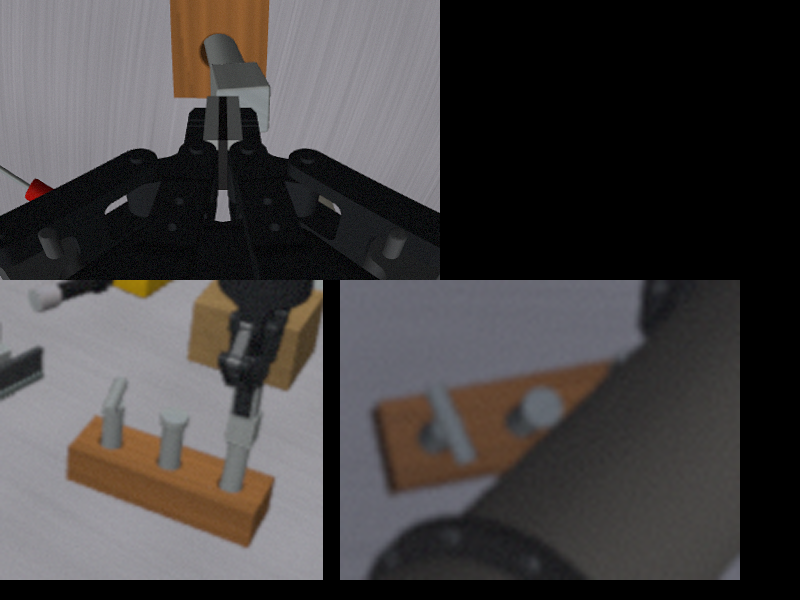

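```bash
cat >> h.py <<'E'
def proj(c,s,P):
    M,e=frame(c,s);q=(np.array(P)-e)@M;h=np.hypot(q[0],q[1])+1e-12
    k=F(c)*(h/-q[2] if 'eye' in c else np.arctan2(h,-q[2]))/h
    return np.round([c['cx']+k*q[0],c['cy']-k*q[1]],1)
E
python3 - <<'E'
from h import *
s,c=snap();s2,c2=snap('side');p=np.array(s['eef_pos'])
for nm,C,off,sc in(('wrist',c,(100,200,0,0),1),('side',c2,(330,220,0,280),2.307)):
    f=lambda P:(proj(C,s,P)-off[:2])*sc+off[2:]
    print(nm,'tip',f(p-[0,0,.011]),'tcp',f(p),'+.03',f(p+[0,0,.02]))
    for z in(.085,.115):print('  head ctr',z,f([.5146,-.358,z]))
    print('hole',f([.5146,-.358,.04]))
print('head seen at .115:',plane(c,s,(345,308),.115),'.1',plane(c,s,(345,308),.1))
E
```

```text
wrist tip [221.5  84.6] tcp [221.5  94. ] +.03 [221.6 114.1]
  head ctr 0.085 [219.9  82. ]
  head ctr 0.115 [219.7 110.3]
hole [220.2  52.2]
side tip [238.5438 443.3356] tcp [240.1587 433.6462] +.03 [242.9271 415.4209]
  head ctr 0.085 [236.2368 442.1821]
  head ctr 0.115 [240.6201 415.1902]
hole [230.0079 481.1704]
head seen at .115: [ 0.52518439 -0.35484788  0.115     ] .1 [ 0.52777789 -0.36259732  0.1       ]
```

```bash
python3 - <<'E'
from h import *
import pickle
for f,w in(('w3',.0425),('w5',0.0)):
    s,c=pickle.load(open(f+'.pkl','rb'));r,p=pose(s)
    for dx in(.011,-.011):
        for dz in(.011,-.002,-.015,-.03): print(f,'x',dx,'z',dz,proj(c,s,p+r.apply([dx,w,dz])),proj(c,s,p+r.apply([dx,-w,dz])))
f=pickle.load(open('w5.pkl','rb'))[1]['frame'];cv2.imwrite('pics/z5.png',cv2.resize(f[250:350,270:390],None,fx=5,fy=5,interpolation=cv2.INTER_CUBIC))
E
```

```text
w3 x 0.011 z 0.011 [404.6 264.3] [238.5 264.4]
w3 x 0.011 z -0.002 [410.2 274.2] [232.9 274.3]
w3 x 0.011 z -0.015 [416.4 285.5] [226.6 285.6]
w3 x 0.011 z -0.03 [424.7 300.6] [218.2 300.7]
w3 x -0.011 z 0.011 [401.2 302.6] [242.  302.7]
w3 x -0.011 z -0.002 [406.1 314.4] [237.  314.4]
w3 x -0.011 z -0.015 [411.6 327.6] [231.5 327.6]
w3 x -0.011 z -0.03 [418.7 345. ] [224.3 345.1]
w5 x 0.011 z 0.011 [321.5 264.8] [321.5 264.8]
w5 x 0.011 z -0.002 [321.5 274.9] [321.5 274.9]
w5 x 0.011 z -0.015 [321.4 286.5] [321.4 286.5]
w5 x 0.011 z -0.03 [321.3 302.2] [321.3 302.2]
w5 x -0.011 z 0.011 [321.6 303.6] [321.6 303.6]
w5 x -0.011 z -0.002 [321.6 315.7] [321.6 315.7]
w5 x -0.011 z -0.015 [321.5 329.3] [321.5 329.3]
w5 x -0.011 z -0.03 [321.4 347.4] [321.4 347.4]
```

View pics/z5.png

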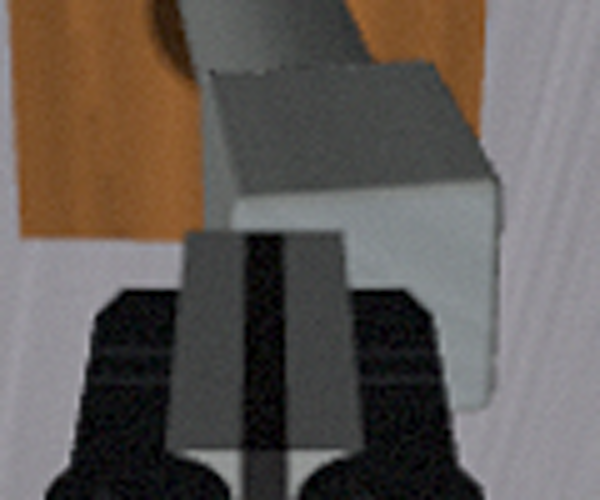

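The fingertips sit on top of the head, so the closed tips are about 25 mm behind the reported TCP instead of 11 mm ahead. I'll back off upward, open the gripper and check the pin.

Request:
send_rows(moves=[[0,0,0,0,0,-1.0,-1],[0,0,0,0,0,-2.0,-1],[0,0,0,0,0,-1.0,1],[0,0,0,0,0,0,1],[0,0,0,0,0,0,1]])

```text
t: 7.15
eef_pos: [0.5145, -0.3582, 0.1329]
eef_rot: [0.636, 0.772, 0.0, -0.0]
wrist_force: [0.3, 0.6, 0.1]
width: 0.0429
grasp_force: 0.0
```

Request:
send_rows(moves=[[0,0,0,0,0,0,1],[0,0,0,0,0,0,1],[0,0,0,0,0,0,1],[0,0,0,0,0,0,1],[0,0,0,0,0,0,1]])

```text
t: 7.65
eef_pos: [0.5145, -0.3585, 0.1329]
eef_rot: [0.636, 0.771, -0.0, -0.0]
wrist_force: [-0.7, 0.9, -0.9]
width: 0.0852
grasp_force: 0.0
```

```bash
python3 - <<'E'
from h import *
s,c=snap();go([.5145,-.358,.055]);import pickle;pickle.dump((s,c),open('w6.pkl','wb'))
s2,c2=snap('side')
f=c['frame']
im=rectify(c,s,[.5145,-.358],.115,.05,6000,np.radians(11))
out=np.zeros((400,800,3),np.uint8);out[:,:400]=cv2.resize(im,(400,400));out[:,400:]=cv2.resize(c2['frame'][250:340,370:460],(400,400),interpolation=cv2.INTER_CUBIC)
cv2.imwrite('pics/m6.png',out)
# tops: bright head face contour
g=cv2.cvtColor(f,cv2.COLOR_BGR2GRAY)
E
```

```text
t 7.70 pos [ 0.5146 -0.3584  0.1329] toolx yaw 100.98 tooly yaw 10.98 zaxis [-1.e-04  2.e-04 -1.e+00] F [-0.3  0.5 -0.3] w 0.0853 g 0.0
shift cm [0.04 0.   7.79]
```

View pics/m6.png

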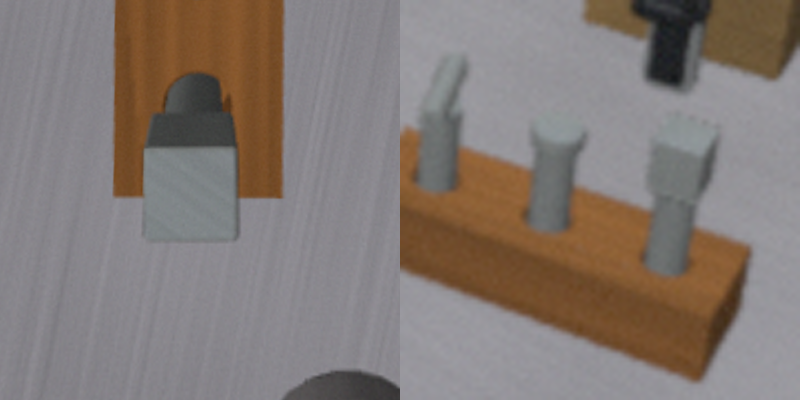

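The pin is back upright, with its head top centred at (191,194) in the rectified view, about 2 mm off along tool y. I've now viewed 12 pictures, over the limit of 10, so from here I'll work with numbers only.

Request:
send_rows(moves=[[0,0,0,0.1,-0.2,2.0,1],[0,0,0,0,0,2.0,1],[0,0,0,0,0,2.0,1],[0,0,0,0,0,1.2,1],[0,0,0,0,0,0.6,1]])

```text
t: 8.25
eef_pos: [0.512, -0.3574, 0.0539]
eef_rot: [0.636, 0.772, -0.0, -0.001]
wrist_force: [-0.2, -0.9, 0.8]
width: 0.0856
grasp_force: 0.0
```

Request:
send_rows(moves=[[0,0,0,0,0,0,1],[0,0,0,0,0,0,-1],[0,0,0,0,0,0,-1],[0,0,0,0,0,0,-1],[0,0,0,0,0,0,-1]])

```text
t: 8.75
eef_pos: [0.5128, -0.358, 0.0556]
eef_rot: [0.636, 0.772, 0.0, 0.0]
wrist_force: [0.1, 0.1, -0.3]
width: 0.0283
grasp_force: 0.0
```

Request:
send_rows(moves=[[0,0,0,0,0,0,-1],[0,0,0,0,0,0,-1],[0,0,0,0,0,0,-1],[0,0,0,0,0,0,-1],[0,0,0,0,0,0,-1]])

```text
t: 9.25
eef_pos: [0.5125, -0.3581, 0.0556]
eef_rot: [0.636, 0.771, 0.0, 0.0]
wrist_force: [-0.6, 0.2, 5.2]
width: 0.0233
grasp_force: 59.1
```

```bash
python3 - <<'E'
from h import *
go([.5145,-.358,.055]);print(robot.observe()['moment'])
E
```

```text
t 9.25 pos [ 0.5125 -0.3581  0.0556] toolx yaw 100.97 tooly yaw 10.97 zaxis [ 3.e-04 -1.e-04 -1.e+00] F [-0.6  0.2  5.2] w 0.0233 g 59.1
shift cm [-0.03  0.2   0.06]
[0.13090276 0.41559947 0.01231478]
```

Gripped (width 23.3 mm, 59 N). I'll lift above the neighbours' height.

Request:
send_rows(moves=[[0,0,0,0,0,-0.5,-1],[0,0,0,0,0,-1.0,-1],[0,0,0,0,0,-1.5,-1],[0,0,0,0,0,-1.5,-1],[0,0,0,0,0,-1.5,-1]])

```text
t: 9.75
eef_pos: [0.5124, -0.358, 0.1168]
eef_rot: [0.636, 0.771, 0.0, 0.0]
wrist_force: [-0.6, 0.2, -2.4]
width: 0.0237
grasp_force: 59.1
```

Request:
send_rows(moves=[[0,0,0,0,0,-2,-1],[0,0,0,0,0,-2,-1],[0,0,0,0,0,-2,-1],[0,0,0,0,0,0,-1],[0,0,0,0,0,0,-1]])

```text
t: 10.25
eef_pos: [0.5124, -0.3578, 0.1755]
eef_rot: [0.636, 0.772, 0.0, 0.0]
wrist_force: [-0.4, -0.1, -1.6]
width: 0.0235
grasp_force: 59.4
```

```bash
python3 - <<'E'
from h import *
s,c=snap();go([.4325,-.0275,.1756]);print(s['moment'])
import pickle;pickle.dump((s,c),open('w7.pkl','wb'))
# pin as seen under the gripper: crop intensities of column profile below/above fingers
r,p=pose(s)
for z in(-.027,-.04,-.05,.03,.0456): print(z,proj(c,s,p+r.apply([.01,0,z])),proj(c,s,p+r.apply([.012,.012,z])))
g=cv2.cvtColor(c['frame'],cv2.COLOR_BGR2GRAY)
print(g[150:350:5,284:364:4])
E
```

```text
t 10.30 pos [ 0.512  -0.3573  0.1745] toolx yaw 100.98 tooly yaw 10.98 zaxis [-8.e-04  1.e-03 -1.e+00] F [ 0.7  0.5 -3.2] w 0.0233 g 59.4
shift cm [33.89 -1.52 -0.07]
[ 0.00042956 -0.0321833  -0.01896406]
-0.027 [321.4 301. ] [350.8 296.5]
-0.04 [321.3 316.6] [353.2 311.8]
-0.05 [321.2 330.4] [355.3 325.4]
0.03 [321.6 253.8] [343.4 250.4]
0.0456 [321.6 244.8] [342.  241.6]
[[144  83  92 101  87  93 137 142 136 137 139 141 139 139 141 100  97  99
   93  94]
 [145  84  90  97  86  89 141 143 139 138 141 142 142 137 141  99  92 100
   93  96]
 [145  88  90  99  87  88 140 137 140 136 136 142 141 139 139  98  97 102
   90  91]
 [149  82  89  99  90  89 135 140 142 135 136 140 139 139 115  98  94 102
   90  93]
 [147  87  91  98  85  92  94 122 138 136 136 140 140 101 105 104  91  99
   94  90]
 [141  87  90  99  86  94  99 102  95  87  90  93  97  99 107  98  90  99
   90 101]
 [143  85  89  98  92  88  93 103  95  92  99  94  98  98 103  95  93  99
   88 107]
 [141  86  89 100  92  91  92 105  94  94  98  99  95 100 101  97  92 101
   87 111]
 [140  83  90  95  89  90  98  98  94  94  9
[... 1976 characters left out ...]
  69  40
   35  61]
 [ 63  44  65  72  67  71  67  65  68  68  69  68  66  69  68  65  64  50
   14  66]
 [ 66  12  75  72  70  71  64  70  66  67  69  66  67  68  70  67  63  66
    6  66]
 [ 65  13  81  73  74  71  66  70  70  69  63  74  72  68  72  72  70  63
   13  70]
 [ 66  10  74  73  73  68  69  66  68  72  69  70  69  71  67  66  65  68
   14  61]
 [ 59   5  71  70  72  67  71  72  68  69  66  68  70  67  71  72  65  66
   29  25]
 [ 16  22  70  70  70  67  69  70  71  69  73  71  71  69  69  71  71  70
   50  11]
 [ 36 104 116 119 119 115 113 112 110 112 116 117 119 119 118 124 124 124
   91  37]
 [ 44 111 137 134 140 140 140 136 135 133 133 131 136 138 140 134 140 138
  100  30]]
```

Request:
send_rows(moves=[[0,0,0,2,-0.1,0,-1],[0,0,0,3.5,-0.15,0,-1],[0,0,0,4,-0.2,0,-1],[0,0,0,4,-0.2,0,-1],[0,0,0,4,-0.2,0,-1]])

```text
t: 10.8
eef_pos: [0.4692, -0.1859, 0.1737]
eef_rot: [0.636, 0.771, -0.001, -0.001]
wrist_force: [0.6, 0.4, -1.6]
width: 0.0232
grasp_force: 59.3
```

Request:
send_rows(moves=[[0,0,0,4,-0.2,0,-1],[0,0,0,4,-0.2,0,-1],[0,0,0,4,-0.15,0,-1],[0,0,0,3,-0.1,0,-1],[0,0,0,1.4,0,0,-1]])

```text
t: 11.3
eef_pos: [0.4312, -0.0247, 0.174]
eef_rot: [0.634, 0.773, -0.0, -0.002]
wrist_force: [-0.0, -0.7, -2.2]
width: 0.0241
grasp_force: 59.3
```

Request:
send_rows(moves=[[0,0,6,0,0,0,-1],[0,0,6.1,0,0,0,-1],[0,0,6.1,0,0,0,-1],[0,0,0,0,0,0,-1],[0,0,0,0,0,0,-1]])

```text
t: 11.8
eef_pos: [0.4325, -0.028, 0.1744]
eef_rot: [0.75, 0.662, -0.001, -0.0]
wrist_force: [-0.4, 0.1, -2.3]
width: 0.0234
grasp_force: 59.2
```

```bash
python3 - <<'E'
from h import *
s,c=snap();s=robot.observe()
import pickle;pickle.dump((s,c),open('w8.pkl','wb'))
a=np.radians(-7.2);X=np.array([np.cos(a),np.sin(a),0]);Y=np.array([-np.sin(a),np.cos(a),0]);O=np.array([.492,-.035,0])
go(O-.06*X-.001*Y+[0,0,.0656]);p=np.array(s['eef_pos']);print('gauge xy',(p-O)@X,(p-O)@Y,s['wrist_force'],s['moment'])
E
```

```text
t 11.85 pos [ 0.4327 -0.028   0.1746] toolx yaw 82.87 tooly yaw -7.13 zaxis [-1.1e-03 -1.0e-04 -1.0e+00] F [-0.5 -0.7 -2.5] w 0.0230 g 59.2
shift cm [-5.00e-02 -1.00e-02  1.09e+01]
gauge xy -0.0597511251949113 -0.0005077520527488368 [-0.46603044 -0.65072871 -2.50806711] [ 0.01134862  0.0371717  -0.00641669]
```

Request:
send_rows(moves=[[0,0,0,-0.05,0,2,-1],[0,0,0,0,0,3,-1],[0,0,0,0,0,2,-1],[0,0,0,0,0,1.5,-1],[0,0,0,0,0,1,-1]])

```text
t: 12.35
eef_pos: [0.4323, -0.0285, 0.0788]
eef_rot: [0.75, 0.662, -0.001, -0.0]
wrist_force: [-0.8, 0.2, -2.3]
width: 0.0232
grasp_force: 59.2
```

Request:
send_rows(moves=[[0,0,0,0,0,0.7,-1],[0,0,0,0,0,0.5,-1],[0,0,0,0,0,0.2,-1],[0,0,0,0,0,0,-1],[0,0,0,0,0,0,-1]])

```text
t: 12.85
eef_pos: [0.4336, -0.0284, 0.0665]
eef_rot: [0.75, 0.661, 0.001, 0.0]
wrist_force: [-0.3, 0.3, -2.2]
width: 0.0235
grasp_force: 59.2
```

```bash
cat >> h.py <<'E'
def gz():
    s=robot.observe();a=np.radians(-7.2);X=np.array([np.cos(a),np.sin(a),0]);Y=np.array([-np.sin(a),np.cos(a),0]);O=np.array([.492,-.035,0])
    p=np.array(s['eef_pos']);f=np.array(s['wrist_force']);m=np.array(s['moment'])
    print('t %.2f gauge mm'%s['t'],np.round([(p-O)@X*1e3,(p-O)@Y*1e3,p[2]*1e3],1),'F',np.round([f@X,f@Y,f[2]],1),'M',np.round([m@X,m@Y,m[2]],2),'w %.4f'%s['width'])
E
python3 - <<'E'
from h import *
go(None);gz()
s,c=snap();import pickle;pickle.dump((s,c),open('w9.pkl','wb'))
# view: gauge jaw-top plane ortho, gray profile across the go gap (x=-10mm) and nogo (x=38)
a=np.radians(-7.2);O=np.array([.492,-.035]);X=np.array([np.cos(a),np.sin(a)])
im=cv2.cvtColor(rectify(c,s,O,.052,.1,1000,a),cv2.COLOR_BGR2GRAY)
for x in(-20,-15,-10,-5,0,35,40):print(x,im[100-40:100+40:1,100+x].tolist())
E
```

```text
t 12.85 pos [ 0.4336 -0.0284  0.0665] toolx yaw 82.78 tooly yaw -7.22 zaxis [ 1.1e-03  4.0e-04 -1.0e+00] F [-0.3  0.3 -2.2] w 0.0235 g 59.2
t 12.85 gauge mm [-58.8  -0.7  66.5] F [-0.3  0.3 -2.2] M [ 0.01 -0.04 -0.04] w 0.0235
-20 [100, 64, 65, 65, 67, 66, 66, 66, 63, 81, 135, 146, 146, 147, 149, 148, 143, 143, 150, 150, 145, 145, 147, 148, 148, 148, 150, 150, 152, 114, 104, 105, 105, 106, 105, 75, 64, 64, 64, 64, 65, 64, 68, 65, 66, 64, 67, 68, 66, 63, 65, 68, 125, 147, 146, 149, 147, 148, 145, 143, 149, 151, 146, 141, 144, 145, 148, 148, 152, 152, 140, 111, 62, 34, 18, 20, 6, 16, 18, 14]
-15 [99, 64, 65, 67, 66, 65, 68, 68, 66, 83, 135, 144, 141, 145, 146, 143, 142, 142, 144, 146, 148, 149, 147, 145, 143, 148, 150, 146, 147, 115, 104, 105, 105, 105, 107, 73, 60, 64, 64, 66, 65, 66, 68, 63, 67, 67, 64, 63, 66, 66, 65, 71, 132, 147, 144, 144, 145, 144, 143, 143, 144, 146, 148, 147, 148, 144, 142, 148, 149, 146, 144, 141, 152, 153, 152, 152, 152, 152, 152, 155]
-10 [97, 63, 68, 66, 66, 61, 63, 67, 64, 86, 137, 147, 146, 146, 148, 145, 147, 146, 146, 143, 147, 147, 145, 142, 143, 142, 
[... 1073 characters left out ...]
 143, 146, 142, 143, 142, 139, 145, 144, 145, 139, 141, 143, 146, 141, 144, 139, 140, 143, 143, 138, 60, 46, 48, 45, 50, 51, 64, 66, 64, 67, 65, 64, 65, 66, 63, 64, 59, 118, 140, 142, 143, 145, 142, 141, 142, 143, 144, 145, 145, 138, 142, 142, 141, 139, 142, 139, 141, 142, 144, 123, 89, 149, 154, 153, 152, 151, 150, 150]
40 [52, 53, 52, 52, 55, 47, 60, 65, 64, 101, 144, 143, 144, 141, 141, 142, 144, 147, 143, 142, 143, 143, 145, 144, 144, 138, 143, 144, 142, 143, 140, 135, 63, 51, 52, 53, 47, 51, 51, 49, 52, 52, 63, 66, 64, 66, 65, 66, 66, 122, 142, 145, 138, 141, 140, 141, 145, 144, 141, 142, 142, 146, 144, 144, 140, 141, 142, 145, 141, 142, 140, 119, 101, 150, 151, 152, 148, 150, 148, 145]
```

The go gap is centred at y ≈ -0.3 mm in the gauge frame, so alignment is good. Pushing in gently.

Request:
send_rows(moves=[[0,0,0,-0.05,0.3,0,-1],[0,0,0,0,0.5,0,-1],[0,0,0,0,0.5,0,-1],[0,0,0,0,0.5,0,-1],[0,0,0,0,0.4,0,-1]])

```text
t: 13.4
eef_pos: [0.4556, -0.0318, 0.0661]
eef_rot: [0.75, 0.661, 0.0, 0.0]
wrist_force: [1.0, -0.4, -2.6]
width: 0.0233
grasp_force: 59.2
```

```bash
python3 -c "from h import *;gz()"
```

```text
t 13.40 gauge mm [-36.5  -1.4  66.1] F [ 1.1 -0.3 -2.6] M [ 0.02 -0.03  0.  ] w 0.0233
```

Request:
send_rows(moves=[[0,0,0,0,0.3,0,-1],[0,0,0,0,0.3,0,-1],[0,0,0,0,0.3,0,-1],[0,0,0,0,0.2,0,-1],[0,0,0,0,0.2,0,-1]])

```text
t: 13.9
eef_pos: [0.4678, -0.0333, 0.0661]
eef_rot: [0.75, 0.661, 0.0, -0.0]
wrist_force: [-0.5, 0.3, -1.9]
width: 0.0239
grasp_force: 59.2
```

```bash
python3 -c "from h import *;gz()"
```

```text
t 13.90 gauge mm [-24.2  -1.3  66.1] F [-0.5  0.3 -1.9] M [-0.06  0.01 -0.02] w 0.0239
```

Request:
send_rows(moves=[[0,0,0,0,0.3,0,-1],[0,0,0,0,0.3,0,-1],[0,0,0,0,0.3,0,-1],[0,0,0,0,0.3,0,-1],[0,0,0,0,0.3,0,-1]])

```text
t: 14.4
eef_pos: [0.4829, -0.0353, 0.0661]
eef_rot: [0.75, 0.661, 0.0, 0.0]
wrist_force: [-0.5, -0.2, -2.7]
width: 0.0232
grasp_force: 59.2
```

```bash
python3 -c "from h import *;gz()"
```

```text
t 14.40 gauge mm [-9.  -1.4 66.1] F [-0.5 -0.3 -2.7] M [0.   0.08 0.03] w 0.0232
```

Request:
send_rows(moves=[[0,0,0,0,0.3,0,-1],[0,0,0,0,0.3,0,-1],[0,0,0,0,0.3,0,-1],[0,0,0,0,0.3,0,-1],[0,0,0,0,0.3,0,-1]])

```text
t: 14.9
eef_pos: [0.4978, -0.0371, 0.0661]
eef_rot: [0.75, 0.661, 0.0, -0.0]
wrist_force: [-0.1, 0.1, -3.1]
width: 0.0232
grasp_force: 59.2
```

```bash
python3 -c "from h import *;gz()"
```

```text
t 14.90 gauge mm [ 6.  -1.4 66.1] F [-0.1  0.  -3.1] M [-0.01  0.03 -0.  ] w 0.0232
```

Request:
send_rows(moves=[[0,0,0,0,0.3,0,-1],[0,0,0,0,0.3,0,-1],[0,0,0,0,0.2,0,-1],[0,0,0,0,0.1,0,-1],[0,0,0,0,0.1,0,-1]])

```text
t: 15.4
eef_pos: [0.5075, -0.0384, 0.0661]
eef_rot: [0.75, 0.661, -0.0, -0.0]
wrist_force: [-0.5, -0.3, -1.7]
width: 0.0235
grasp_force: 59.2
```

```bash
python3 -c "from h import *;gz()"
```

```text
t 15.40 gauge mm [15.8 -1.4 66.1] F [-0.5 -0.4 -1.7] M [ 0.   -0.01  0.03] w 0.0235
```

Request:
send_rows(moves=[[0,0,0,0,0.1,0,-1],[0,0,0,0,0.1,0,-1],[0,0,0,0,0.1,0,-1],[0,0,0,0,0.05,0,-1],[0,0,0,0,0.05,0,-1]])

```text
t: 15.9
eef_pos: [0.5114, -0.0388, 0.0661]
eef_rot: [0.75, 0.661, 0.0, -0.0]
wrist_force: [-0.1, -0.2, -3.0]
width: 0.0236
grasp_force: 59.2
```

```bash
python3 -c "from h import *;gz()"
```

```text
t 15.90 gauge mm [19.8 -1.4 66.1] F [-0.  -0.2 -3. ] M [ 0.06 -0.01 -0.01] w 0.0236
```

Request:
send_rows(moves=[[0,0,0,0,0.05,0,-1],[0,0,0,0,0.05,0,-1],[0,0,0,0,0.05,0,-1],[0,0,0,0,0.05,0,-1],[0,0,0,0,0,0,-1]])

```text
t: 16.4
eef_pos: [0.5133, -0.039, 0.0661]
eef_rot: [0.75, 0.661, 0.0, -0.0]
wrist_force: [1.1, 0.5, -1.9]
width: 0.0234
grasp_force: 59.2
```

```bash
python3 -c "from h import *;gz()"
```

```text
t 16.40 gauge mm [21.7 -1.3 66.1] F [ 1.   0.7 -1.9] M [0.04 0.02 0.  ] w 0.0234
```

Request:
send_rows(moves=[[0,0,0,0,0.05,0,-1],[0,0,0,0,0.05,0,-1],[0,0,0,0,0.05,0,-1],[0,0,0,0,0.05,0,-1],[0,0,0,0,0,0,-1]])

```text
t: 16.9
eef_pos: [0.5145, -0.0389, 0.0658]
eef_rot: [0.75, 0.661, -0.001, -0.001]
wrist_force: [-2.6, 1.8, -1.7]
width: 0.0235
grasp_force: 59.4
```

```bash
python3 -c "from h import *;gz()"
```

```text
t 16.90 gauge mm [22.8 -1.  65.8] F [-2.8  1.4 -1.7] M [0.37 0.77 0.  ] w 0.0235
```

Contact at x≈22.5 mm. I'll build up the press in small steps and nudge toward centre.

Request:
send_rows(moves=[[0,0,0,0.04,0.05,0,-1],[0,0,0,0,0.04,0,-1],[0,0,0,0,0.04,0,-1],[0,0,0,0,0,0,-1],[0,0,0,0,0,0,-1]])

```text
t: 17.4
eef_pos: [0.5154, -0.0386, 0.0657]
eef_rot: [0.75, 0.661, -0.001, -0.001]
wrist_force: [-5.7, 3.9, -2.4]
width: 0.0234
grasp_force: 59.7
```

```bash
python3 -c "from h import *;gz()"
```

```text
t 17.40 gauge mm [23.7 -0.6 65.7] F [-6.2  3.1 -2.4] M [ 0.53  1.35 -0.03] w 0.0234
```

Request:
send_rows(moves=[[0,0,0,0.05,0.04,0,-1],[0,0,0,0,0.04,0,-1],[0,0,0,0,0.04,0,-1],[0,0,0,0,0,0,-1],[0,0,0,0,0,0,-1]])

```text
t: 17.9
eef_pos: [0.5156, -0.0385, 0.0656]
eef_rot: [0.75, 0.661, -0.002, -0.002]
wrist_force: [-6.8, 2.2, 0.5]
width: 0.0233
grasp_force: 60.1
```

```bash
python3 -c "from h import *;gz()"
```

```text
t 17.90 gauge mm [23.9 -0.5 65.6] F [-7.1  1.3  0.5] M [ 0.33  1.77 -0.06] w 0.0233
```

Request:
send_rows(moves=[[0,0,0,0,0.05,0,-1],[0,0,0,0,0,0,-1],[0,0,0,0,0,0,-1],[0,0,0,0,0,0,-1],[0,0,0,0,0,0,-1]])

```text
t: 18.4
eef_pos: [0.5157, -0.0385, 0.0656]
eef_rot: [0.75, 0.661, -0.002, -0.002]
wrist_force: [-7.4, 2.8, 2.2]
width: 0.0233
grasp_force: 60.2
```

Request:
send_rows(moves=[[0,0,0,0,0,0,-1],[0,0,0,0,0,0,-1],[0,0,0,0,0,0,-1],[0,0,0,0,0,0,-1],[0,0,0,0,0,0,-1]])

```text
t: 18.9
eef_pos: [0.5158, -0.0385, 0.0656]
eef_rot: [0.75, 0.661, -0.002, -0.002]
wrist_force: [-7.3, 3.0, 1.0]
width: 0.0234
grasp_force: 60.2
```

```bash
python3 -c "from h import *;gz()"
```

```text
t 18.90 gauge mm [24.  -0.5 65.6] F [-7.7  2.1  1. ] M [ 0.3   2.02 -0.08] w 0.0234
```

Request:
send_rows(moves=[[0,0,0,0,0.05,0,-1],[0,0,0,0,0.04,0,-1],[0,0,0,0,0,0,-1],[0,0,0,0,0,0,-1],[0,0,0,0,0,0,-1]])

```text
t: 19.4
eef_pos: [0.5159, -0.0385, 0.0655]
eef_rot: [0.75, 0.661, -0.002, -0.003]
wrist_force: [-8.7, 2.3, 3.5]
width: 0.0231
grasp_force: 60.6
```

```bash
python3 -c "from h import *;gz()"
```

```text
t 19.40 gauge mm [24.1 -0.5 65.5] F [-8.9  1.2  3.5] M [ 0.31  2.3  -0.02] w 0.0231
```

Request:
send_rows(moves=[[0,0,0,0,0,0,-1],[0,0,0,0,0,0,-1],[0,0,0,0,0,0,-1],[0,0,0,0,0,0,-1],[0,0,0,0,0,0,-1]])

```text
t: 19.9
eef_pos: [0.5159, -0.0385, 0.0655]
eef_rot: [0.75, 0.661, -0.002, -0.003]
wrist_force: [-8.1, 3.4, 3.1]
width: 0.0236
grasp_force: 60.5
```

Request:
send_rows(moves=[[0,0,0,0,0,0,-1],[0,0,0,0,0,0,-1],[0,0,0,0,0,0,-1],[0,0,0,0,0,0,-1],[0,0,0,0,0,0,-1]])

```text
t: 20.4
eef_pos: [0.5159, -0.0385, 0.0655]
eef_rot: [0.75, 0.661, -0.002, -0.003]
wrist_force: [-8.3, 2.2, 2.8]
width: 0.0233
grasp_force: 60.5
```

Request:
send_rows(moves=[[0,0,0,0,0,0,-1],[0,0,0,0,0,0,-1],[0,0,0,0,0,0,-1],[0,0,0,0,0,0,-1],[0,0,0,0,0,0,-1]])

```text
t: 20.9
eef_pos: [0.5159, -0.0385, 0.0655]
eef_rot: [0.75, 0.661, -0.002, -0.003]
wrist_force: [-8.4, 2.4, 3.0]
width: 0.0231
grasp_force: 60.5
```

```bash
python3 -c "from h import *;gz();go(None)"
```

```text
t 20.90 gauge mm [24.1 -0.5 65.5] F [-8.6  1.4  3. ] M [ 0.37  2.29 -0.03] w 0.0231
t 20.90 pos [ 0.5159 -0.0385  0.0655] toolx yaw 82.78 tooly yaw -7.22 zaxis [-0.0074  0.0016 -1.    ] F [-8.4  2.4  3. ] w 0.0231 g 60.5
```

The no-go held about 8.6 N for over 1.5 s without passing. I'll back off, lift out and travel to the station.

Request:
send_rows(moves=[[0,0,0,0,-0.2,0,-1],[0,0,0,0,-0.3,0,-1],[0,0,0,0,-0.4,0,-1],[0,0,0,0,0,-0.5,-1],[0,0,0,0,0,-1,-1]])

```text
t: 21.4
eef_pos: [0.5109, -0.0383, 0.0816]
eef_rot: [0.75, 0.661, 0.0, 0.001]
wrist_force: [0.5, -0.4, -3.4]
width: 0.0232
grasp_force: 59.3
```

```bash
python3 -c "from h import *;gz();go(None)"
```

```text
t 21.40 gauge mm [19.2 -0.9 81.6] F [ 0.5 -0.3 -3.4] M [ 0.01 -0.01  0.04] w 0.0232
t 21.40 pos [ 0.5109 -0.0383  0.0816] toolx yaw 82.76 tooly yaw -7.24 zaxis [ 9.e-04 -7.e-04 -1.e+00] F [ 0.5 -0.4 -3.4] w 0.0232 g 59.3
```

Request:
send_rows(moves=[[0,0,0,0,0,-1.5,-1],[0,0,0,0,0,-2,-1],[0,0,0,0,0,-2,-1],[0,0,0,0,0,-2,-1],[0,0,0,0,0,-1.5,-1]])

```text
t: 21.9
eef_pos: [0.512, -0.0385, 0.1737]
eef_rot: [0.75, 0.661, 0.002, 0.001]
wrist_force: [0.1, 0.3, -2.6]
width: 0.0237
grasp_force: 59.3
```

```bash
python3 -c "from h import *;gz();go([.5124,.3076,.17])"
```

```text
t 21.90 gauge mm [ 20.2  -0.9 173.7] F [ 0.1  0.3 -2.6] M [-0.02 -0.06 -0.06] w 0.0237
t 21.90 pos [ 0.512  -0.0385  0.1737] toolx yaw 82.73 tooly yaw -7.27 zaxis [ 0.0043  0.     -1.    ] F [ 0.1  0.3 -2.6] w 0.0237 g 59.3
shift cm [34.33 -4.34  0.37]
```

Request:
send_rows(moves=[[0,0,0,2,-0.3,0,-1],[0,0,0,3.5,-0.45,0,-1],[0,0,0,4,-0.5,0,-1],[0,0,0,4,-0.5,0,-1],[0,0,0,4,-0.5,0,-1]])

```text
t: 22.4
eef_pos: [0.5112, 0.14, 0.1726]
eef_rot: [0.751, 0.661, 0.002, 0.001]
wrist_force: [0.8, -0.2, -2.7]
width: 0.0235
grasp_force: 59.5
```

Request:
send_rows(moves=[[0,0,0,4,-0.5,0,-1],[0,0,0,4,-0.5,0,-1],[0,0,0,4,-0.5,0,-1],[0,0,0,3,-0.4,0,-1],[0,0,0,1.8,-0.2,0,-1]])

```text
t: 22.9
eef_pos: [0.5105, 0.3117, 0.1721]
eef_rot: [0.749, 0.663, 0.001, -0.0]
wrist_force: [-1.1, -0.7, -2.3]
width: 0.0233
grasp_force: 59.5
```

Request:
send_rows(moves=[[0,0,0,0,0,0,-1],[0,0,0,0,0,0,-1],[0,0,0,0,0,0,-1],[0,0,0,0,0,0,-1],[0,0,0,0,0,0,-1]])

```text
t: 23.4
eef_pos: [0.5108, 0.3066, 0.1713]
eef_rot: [0.751, 0.66, 0.0, 0.0]
wrist_force: [-0.1, -0.3, -3.0]
width: 0.0233
grasp_force: 59.4
```

```bash
cat > lug.py <<'E'
from h import *
def lug(c,s,h0=(.5124,.3076),yaw=-11.3):
    a=np.radians(yaw);X=np.array([np.cos(a),np.sin(a)]);Y=np.array([-X[1],X[0]])
    g=cv2.cvtColor(rectify(c,s,h0,.045,.045,4000,a),cv2.COLOR_BGR2GRAY).astype(float)
    g=cv2.GaussianBlur(g,(5,5),0)  # 360x360, 0.25mm
    # -x edge: table->lug crossing along rows; -y edge along columns
    ex=[(180-r)/4 and ((np.argmax(g[r]<75)-180)/4,(180-r)/4) for r in range(110,251,10)]
    ey=[((cc-180)/4,(180-(360-1-np.argmax(g[::-1,cc]<75)))/4) for cc in range(100,231,10)]
    print('-x edge',np.round(ex,1).tolist());print('-y edge',np.round(ey,1).tolist())
    ex=np.array(ex);ey=np.array(ey)
    # inside: dark shadow ring / hole
    sub=g[100:260,110:250];print('lug grey pct',np.percentile(sub,[2,10,50,90]))
    m=(cv2.GaussianBlur(g,(9,9),0)<np.percentile(sub,50)*.6)[110:250,120:240];ys,xs=np.nonzero(m)
    if len(xs):print('dark blob x',(np.percentile(xs,[2,50,98])+120-180)/4,'y',(180-110-np.percentile(ys,[2,50,98]))/4)
    return ex,ey
E
python3 - <<'E'
from lug import *
import pickle
print('old');lug(*pickle.load(open('w1.pkl','rb'))[::-1])
s,c=snap();pickle.dump((s,c),open('w10.pkl','wb'));go([.5124,.3076,.17]);print('new');lug(c,s)
E
```

```text
oldTraceback (most recent call last):
  File "<stdin>", line 3, in <module>
  File "lug.py", line 9, in lug
    print('-x edge',np.round(ex,1).tolist());print('-y edge',np.round(ey,1).tolist())
                    ~~~~~~~~^^^^^^
    return _wrapfunc(a, 'round', decimals=decimals, out=out)
    return _wrapit(obj, method, *args, **kwds)
    conv = _array_converter(obj)
ValueError: setting an array element with a sequence. The requested array has an inhomogeneous shape after 1 dimensions. The detected shape was (15,) + inhomogeneous part.
```

```bash
sed -i 's/(180-r)\/4 and //' lug.py; python3 - <<'E'
from lug import *
import pickle
print('old');s,c=pickle.load(open('w1.pkl','rb'));lug(c,s)
s,c=snap();pickle.dump((s,c),open('w10.pkl','wb'));go([.5124,.3076,.17]);print('new');lug(c,s)
E
```

```text
old
-x edge [[-24.8, 17.5], [-25.0, 15.0], [-24.8, 12.5], [-25.0, 10.0], [-25.2, 7.5], [-25.0, 5.0], [-25.0, 2.5], [-25.2, 0.0], [-25.2, -2.5], [-25.2, -5.0], [-25.5, -7.5], [-25.8, -10.0], [-25.5, -12.5], [-25.8, -15.0], [-25.2, -17.5]]
-y edge [[-20.0, -25.0], [-17.5, -25.0], [-15.0, -24.8], [-12.5, -25.2], [-10.0, -25.2], [-7.5, -25.0], [-5.0, -25.2], [-2.5, -25.5], [0.0, -25.5], [2.5, -25.5], [5.0, -25.8], [7.5, -25.5], [10.0, -25.5], [12.5, -25.8]]
lug grey pct [ 5.425625   10.65234375 21.23828125 24.67578125]
dark blob x [-12.5    0.25  10.75] y [  5.25  -6.75 -12.25]
t 23.45 pos [0.5107 0.307  0.1713] toolx yaw 82.69 tooly yaw -7.31 zaxis [ 2.e-04  1.e-04 -1.e+00] F [-0.3 -0.5 -2.2] w 0.0233 g 59.4
shift cm [0.09 0.16 0.13]
new
-x edge [[-23.5, 17.5], [-23.8, 15.0], [-23.5, 12.5], [-24.0, 10.0], [-23.8, 7.5], [-24.0, 5.0], [-24.0, 2.5], [-24.0, 0.0], [-24.2, -2.5], [-24.2, -5.0], [-24.5, -7.5], [-24.5, -10.0], [-24.5, -12.5], [-24.8, -15.0], [-24.8, -17.5]]
-y edge [[-20.0, -24.5], [-17.5, -24.8], [-15.0, -24.8], [-12.5, -24.8], [-10.0, -24.8], [-7.5, -22.2], [-5.0, -21.5], [-2.5, -20.8], [0.0, -21.2], [2.5, -25.8], [5.0, -28.5], [7.5, -44.8], [10.0, -41.8], [12.5, -44.2]]
lug grey pct [ 7.44101563 11.94492188 25.91210938 29.21484375]
dark blob x [-12.25  -1.75  10.75] y [  3.5   -5.75 -12.25]
```

The two views agree on the hole at about (0.5128, 0.3075). I'll align and lower the pin.

Request:
send_rows(moves=[[0,0,0,0,0.2,1.5,-1],[0,0,0,0,0,2,-1],[0,0,0,0,0,2,-1],[0,0,0,0,0,1.5,-1],[0,0,0,0,0,0.7,-1]])

```text
t: 23.95
eef_pos: [0.5112, 0.3069, 0.0917]
eef_rot: [0.75, 0.661, -0.002, -0.0]
wrist_force: [-0.0, 0.5, -2.7]
width: 0.0235
grasp_force: 59.4
```

```bash
python3 -c "from h import *;go([.5128,.307,.0536])"
```

```text
t 23.95 pos [0.5112 0.3069 0.0917] toolx yaw 82.77 tooly yaw -7.23 zaxis [-0.0028 -0.0021 -1.    ] F [-0.   0.5 -2.7] w 0.0235 g 59.4
shift cm [0.04 0.17 3.81]
```

Request:
send_rows(moves=[[0,0,0,0,0,0.2,-1],[0,0,0,0,0,0.3,-1],[0,0,0,0,0,0.3,-1],[0,0,0,0,0,0.3,-1],[0,0,0,0,0,0.2,-1]])

```text
t: 24.45
eef_pos: [0.5125, 0.3079, 0.0813]
eef_rot: [0.75, 0.661, 0.0, -0.0]
wrist_force: [-0.4, -0.6, -2.9]
width: 0.0235
grasp_force: 59.4
```

```bash
python3 -c "from h import *;go([.5128,.307,.0536]);print(robot.observe()['moment'])"
```

```text
t 24.45 pos [0.5125 0.3079 0.0813] toolx yaw 82.79 tooly yaw -7.21 zaxis [ 4.e-04  5.e-04 -1.e+00] F [-0.4 -0.6 -2.9] w 0.0235 g 59.4
shift cm [-0.08  0.04  2.77]
[ 0.02547279 -0.01132646  0.02411124]
```

Entered without contact; continuing down.

Request:
send_rows(moves=[[0,0,0,-0.05,0,0.5,-1],[0,0,0,0,0,0.5,-1],[0,0,0,0,0,0.5,-1],[0,0,0,0,0,0.5,-1],[0,0,0,0,0,0.3,-1]])

```text
t: 24.95
eef_pos: [0.512, 0.3071, 0.0574]
eef_rot: [0.75, 0.661, -0.0, -0.0]
wrist_force: [0.2, 0.1, -3.5]
width: 0.0236
grasp_force: 59.4
```

```bash
python3 -c "from h import *;go([.5128,.307,.0536]);print(robot.observe()['moment'])"
```

```text
t 24.95 pos [0.512  0.3071 0.0574] toolx yaw 82.78 tooly yaw -7.22 zaxis [-7.e-04 -4.e-04 -1.e+00] F [ 0.2  0.1 -3.5] w 0.0236 g 59.4
shift cm [0.   0.08 0.38]
[ 0.0012228  -0.01374771 -0.051443  ]
```

Request:
send_rows(moves=[[0,0,0,0,0,0.1,-1],[0,0,0,0,0,0.1,-1],[0,0,0,0,0,0.1,-1],[0,0,0,0,0,0.05,-1],[0,0,0,0,0,0,-1]])

```text
t: 25.45
eef_pos: [0.5124, 0.3072, 0.0547]
eef_rot: [0.75, 0.661, 0.0, -0.0]
wrist_force: [0.1, -0.1, -1.9]
width: 0.0235
grasp_force: 59.4
```

```bash
python3 -c "from h import *;go([.5128,.307,.0536]);print(robot.observe()['moment'])"
```

```text
t 25.45 pos [0.5124 0.3072 0.0547] toolx yaw 82.78 tooly yaw -7.22 zaxis [ 2.e-04  2.e-04 -1.e+00] F [ 0.1 -0.1 -1.9] w 0.0235 g 59.4
shift cm [-0.02  0.05  0.11]
[ 0.01332589 -0.02344803 -0.01452028]
```

Request:
send_rows(moves=[[0,0,0,0,0,0.06,-1],[0,0,0,0,0,0.06,-1],[0,0,0,0,0,0.05,-1],[0,0,0,0,0,0,-1],[0,0,0,0,0,0,-1]])

```text
t: 25.95
eef_pos: [0.5125, 0.3074, 0.0536]
eef_rot: [0.75, 0.661, 0.0, -0.0]
wrist_force: [-2.0, -1.4, 4.6]
width: 0.0232
grasp_force: 60.3
```

```bash
python3 -c "from h import *;go([.5128,.307,.0536]);print(robot.observe()['moment'])"
```

```text
t 25.95 pos [0.5125 0.3074 0.0536] toolx yaw 82.78 tooly yaw -7.22 zaxis [ 2.e-04  6.e-04 -1.e+00] F [-2.  -1.4  4.6] w 0.0232 g 60.3
shift cm [-0.03  0.04 -0.  ]
[-0.25188876  0.52360332 -0.01660306]
```

On the floor at the predicted height. Releasing and rising.

Request:
send_rows(moves=[[0,0,0,0,0,0,-0.3],[0,0,0,0,0,0,0.2],[0,0,0,0,0,0,1],[0,0,0,0,0,0,1],[0,0,0,0,0,0,1]])

```text
t: 26.45
eef_pos: [0.5124, 0.3072, 0.0528]
eef_rot: [0.75, 0.661, 0.0, 0.0]
wrist_force: [-0.5, 0.0, -0.2]
width: 0.0848
grasp_force: 0.0
```

Request:
send_rows(moves=[[0,0,0,0,0,0,1],[0,0,0,0,0,0,1],[0,0,0,0,0,0,1],[0,0,0,0,0,0,1],[0,0,0,0,0,-1,1]])

```text
t: 26.95
eef_pos: [0.5112, 0.3066, 0.062]
eef_rot: [0.75, 0.661, -0.001, -0.0]
wrist_force: [0.2, -0.2, -0.3]
width: 0.0855
grasp_force: 0.0
```

Request:
send_rows(moves=[[0,0,0,0,0,-2,1],[0,0,0,0,0,-3,1],[0,0,0,0,0,-3,1],[0,0,0,0,0,-3,1],[0,0,0,0,0,-3,1]])

```text
t: 27.45
eef_pos: [0.5124, 0.307, 0.205]
eef_rot: [0.75, 0.661, 0.0, -0.0]
wrist_force: [0.2, -0.4, -0.7]
width: 0.0849
grasp_force: 0.0
```

Request:
send_rows(moves=[[0,0,0,0,0,0,1],[0,0,0,0,0,0,1],[0,0,0,0,0,0,1],[0,0,0,0,0,0,1],[0,0,0,0,0,0,1]])

```text
t: 27.95
eef_pos: [0.5117, 0.3069, 0.2018]
eef_rot: [0.75, 0.661, -0.001, -0.0]
wrist_force: [0.1, -0.8, 1.2]
width: 0.0856
grasp_force: 0.0
```

```bash
python3 - <<'E'
from h import *
s,c=snap();go(None)
# head top should be a bright square about hole at z=.113 if seated
a=np.radians(-7.2);im=cv2.cvtColor(rectify(c,s,[.5128,.3074],.113,.04,2000,a),cv2.COLOR_BGR2GRAY)
_,m=cv2.threshold(im,0,255,cv2.THRESH_OTSU)
b=cv2.resize(im,(40,40),interpolation=cv2.INTER_AREA)
for r in b: print(' '.join('%3d'%v for v in r))
E
```

```text
t 28.00 pos [0.5119 0.3069 0.202 ] toolx yaw 82.78 tooly yaw -7.22 zaxis [-0.0012 -0.001  -1.    ] F [ 0.4 -0.5  0.3] w 0.0855 g 0.0
162 158 157 159 164 157 156 159 159 160 156  85   7   9   5   7   8   7   6   9   9   7   9  14  19  24  34  50  56  16  15  21  21  24  22  24  23  24  25  22
164 158 160 158 165 159 156 158 159 161 157  52  19  18  17  15  12  12  11  10   9   6   7   8   6  10   9   9   8   9  14  22  23  22  21  22  21  24  21  23
163 160 159 158 166 160 157 159 160 161 152  42  23  24  25  26  26  22  23  21  18  20  19  16  17  14  11   8  10  13  14  21  23  24  23  22  22  24  22  23
164 160 159 157 166 161 157 158 161 161 148  36  23  22  24  24  25  24  23  22  25  24  24  24  23  24  22  23  23  21  18  22  22  23  24  25  23  24  23  22
164 160 160 158 165 162 158 159 161 161 139  31  24  22  24  26  22  23  22  23  22  24  22  24  22  23  23  23  24  24  18  20  24  23  21  23  25  23  24  24
164 161 160 158 164 163 159 159 162 162 131  24  23  22  22  24  23  24  22  25  23  22  23  25  24  24  22  26  25  23  19  23  23  22  23  22  24  24  23  25
163 163
[... 4732 characters left out ...]
 162 150  27  20  20  21  23  21  23  23  22  21  21  21  22
160 160 163 157 163 158 159 158 160 160 160 159 162 162 159 158 160 161 162 167 162 164 162 161 162 161 145  27  23  22  20  21  21  21  19  17  23  21  22  22
161 160 161 157 161 158 159 157 159 160 160 160 162 161 159 158 160 162 162 165 164 163 163 161 161 162 160  50  20  19  18  21  23  21  21  21  21  20  22  22
160 159 162 158 160 159 158 158 160 160 160 160 161 161 160 158 160 162 161 164 165 163 163 160 161 163 162 121  54  37  30  29  24  22  19  19  18  21  23  21
159 160 161 158 159 160 157 159 160 161 158 159 160 162 160 158 159 162 161 164 166 162 164 161 162 163 163 162 157 158 149 137 120 111 104  85  70  50  47  37
```

The head top shows as an upright, centred square of about 24 mm at the seated height. Handing in.

```bash
python3 -c "from bench import robot;print(robot.finish_job())"
```

```text
the job is handed in; nothing more can be done
None
```

I handed the job in at about 28 s: the pin passed the go gap, was stopped by the no-go gap at about 8.5 N for over 1.5 s, and now stands fully down and released in the station hole; my first grasp missed, briefly tilting the pin in its rest hole, and I viewed 12 pictures against the limit of 10.

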